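Set the tension of the cup-lid press and close a cup

ROBOT

A 6-joint arm with a two-finger parallel gripper is mounted at the origin on a cart in front of the work surface, level with it; the furniture and walls round the work are solid. World frame = base frame: x ahead of the robot, y to its left, z up, the work surface at z = 0. Lengths are in m, angles in degrees, forces in N, time in s.
With the tool pointing down it reaches from about 0.4 to 0.825 m from the base axis. Payload 7 kg.
Tool frame: the origin (TCP) lies at the very end of the fingers, on their centre line; the grasp point (between the pads) lies 19 mm behind it; z points along the fingers, y is the line along which they close (so a half turn about z gives the same grasp; the last joint's range is limited). The gripper opens to 88 mm and grips with 3 to 60 N. Pads are 19 mm wide; open, the fingers measure 130 mm over their backs; the gripper's body (78 mm by 193 mm) begins 47 mm behind the grasp point.
Start: joints at [92.997, 20.546, 0.682, 0, -70.136, -16.507], TCP at [0.158, 0.656, 0.227] pointing down, gripper open.
Joint ranges: [-176.03, 176.03], [-82.01, 121.73], [-58.28, 71.71], [-173.87, 95.51], [-174.79, -0.11], [-173.66, 173.66]. Speed limits (degrees/s): [136.94, 136.94, 172.46, 180, 180, 180].

INTERFACE

Orientations are given as [roll, pitch, yaw] about the fixed x, y, z axes, in that order (R = Rz(yaw) Ry(pitch) Rx(roll)).
In Python, from plant import r gives the robot as it stands. The module is installed in compiled form; this text tells all that it offers.
- The arm moves only by the tool jog_arm, never from a script. Its arguments are lists of equal length, an entry for each row: "travel": the shift along the tool's x, y, z each as a share of 50 cm, from -1 to 1, a list of three; "dr": the turn, a rotation vector about the tool's x, y, z each as a share of 360 degrees, from -1 to 1, a list of three; "claw": the opening, from 0 (shut) to 1 (fully open). A call has exactly 10 rows; each row is the pose to reach, as a shift and turn from the pose commanded when the call began, along the tool's axes at that moment, turning the shorter way round; what a row does not reach only later rows make up. A row lasts 1/8 s, in which the tool goes at most 62.5 mm and 10.7 degrees, less where a joint would pass 70% of its speed; a pose out of reach is approached as far as the arm can. A call with a number of a shift or a turn outside -1 to 1 is refused whole. A call with a gripper value outside its range is refused whole. The fingers move at their own pace and stop on an object; "newtons" is the grip in N (left out, the last holds). Time passes only in rows, so rows that repeat a pose let the fingers close, or fill a call up. It gives the time, the measured TCP pose, the force, the opening and the grip force at its end, in the units of the state.
- r.get_state(): the state, without advancing time (a new reading comes with each control period).
- r.capture(name): name is "side" or "top" or "wrist"; returns a dict with "pixels" (400x640x3 uint8, red, green, blue), "range_z" (400x640 float32, m along the optical axis (not along the pixel's ray), 0 where there is no reading), "fx", "fy", "cx", "cy" (pixels), "position" and "attitude" of the camera in the world; the wrist camera has in their place "hand_eye" (4x4, takes a point from camera to tool coordinates, whose origin is the TCP and whose axes are the flange's). Camera axes: x right, y up, looking along -z (the intrinsics and any distortion apply to the point x, -y, -z); pixel columns grow to the right and rows downward; lengths in m; the calibration is good to about 2 mm. A picture is of the moment at which its call begins: read the wrist's pose just before it.
- r.close_job(): hands the job in; it is judged then, once.
Trained networks look in the newest picture that a camera, given by its name, has taken for a name from the list of things; names that differ only in an ending like _2 or _b are one class to them, and where a whole thing is asked for, a point or a joint stands for the part that bears it (a point fixed in the world has none). Each returns a list of dicts, best first, with "conf" (0 to 1); they miss things now and then, are a little off and sometimes report something else, mostly with a low value. They report only what shows in the picture. A call takes as long as a camera call.
- r.boxes_of(name, camera): "extent" ([left, top, right, bottom] in pixels, round what is visible of it).
- r.regions_of(name, camera): "pixels" (400x640 bool, what is visible of it) and "extent" ([left, top, right, bottom] in pixels, round what is visible of it).
- r.tip_of(name, camera): "at" ([column, row] in pixels: a listed point, or the origin of a listed thing).
The state is a dict: "time_s": time; "joints": joint angles; "qd": joint speeds; "joint_torque": joint torques, N m; "tcp_pos": TCP position; "eef_rot": TCP orientation; "contact_force": force on the tool from outside, world axes, zero at the start; "moment": the same for the moment, N m; "gripper_width": finger opening in m; "gripper_force": force on a finger pad.
Only numpy, scipy, OpenCV 4.12 (cv2) and the standard library are available. Lean on these libraries where they do the work, as an engineer would, in place of code of your own. Each camera call takes 0.05 s, during which the arm holds its last target. There are 200 camera calls.

TASK

Close the lidded dip cup that waits in the counter-top press: first turn the press's bar knob clockwise, letting go and gripping afresh as often as needed, until the tip of the sprung arm points into the gap between the two prongs of the set mark. Only then push the plunger straight down until it bottoms on its stop, keep it there for a moment, and let it spring all the way back up. Leave the set mark where it stands, and the things round the press too.

Things in the scene. Friction and masses are not known exactly. Their poses are not given: they have to be found in the camera images.
- press: grey cup-lid press, fixed; origin on the worktop, x to its back, y left, z up. Base plate x -125..45, y -150..150 mm, 14 mm high. Left: gear housing (x -20..45, y 35..135, top 70 mm) with the bar knob. Right: column and head (top 119 mm) with the plunger over a white dip cup. Front left: sprung arm and scale, below 40 mm; the arm pivots on a vertical axis at x -45, y 120 mm
- knob_grip (a point): middle of the black knob's grip bar, on the knob's vertical axis (press x 12, y 85 mm), 105 mm above the worktop. The bar is 72 mm long, 22 mm wide, 32 mm high (from 87 to 119 mm above the worktop) on a hub of 22 mm radius; this frame's x axis runs along the bar, z up, and it turns with the knob
- tension_knob (a joint): turn of the knob: 0 at first, grows clockwise from above, stop at 4.8 rad; takes 0.2 Nm, stays where left. Drives a rod 5 mm a radian onto the sprung arm 30 mm from its pivot: once it bears, 0.005*turn grows as 0.030*tan(pointer). Before that the knob turns free by 0.3 to 1.1 rad (different each time) and the pointer stays at 0. In all 1.5 to 4.2 rad are needed; turning back slackens
- pointer (a joint): swing of the sprung arm (steel, 125 mm from pivot to tip), rad: 0 at rest, pointing to the press's right (-y); grows clockwise from above as the tip swings to the front, to 0.65. It follows the rod and springs back if pushed by hand
- pointer_tip (a point): the tip of the sprung arm, 125 mm from its pivot, 33 mm above the worktop
- set_mark (a joint): where the set mark stands, rad about the same pivot and in the same sense as joint pointer (0.25 to 0.43, different every time): the pointer is right when it reads the same
- mark_gap (a point): the point where the pointer's tip should stand: at the mouth of the gap between the set mark's two upright prongs (gap 14 mm, prongs 9 mm wide, tops 38 mm above the worktop, just outside the tip's path), 125 mm from the pivot, 33 mm above the worktop
- plunger (a joint): stroke of the plunger, m: 0 up, 0.018 down on its stop; spring 4 N at the top of the stroke rising to 10 N at the stop, a little friction; returns by itself
- plunger_top (a point): centre of the top of the plunger's round black button (52 mm across, 18 mm thick), at press x -8, y -85 mm, 155 mm above the worktop when up
- red_cup: red lidded dip cup, 69 mm wide, 34 mm high, loose beside the press; a bystander, origin at the centre of its underside
- shaker: glass shaker with steel cap, 73 mm wide, 119 mm high, loose beside the press; a bystander, origin at the centre of its underside
- bell: counter call bell, 82 mm wide, 67 mm high; a bystander, origin at the centre of its underside
- can: drinks can, 66 mm wide, 115 mm high; a bystander, origin at the centre of its underside
- bottle: sauce bottle, 47x78 mm, 188 mm high; a bystander, origin at the centre of its underside
- tip_box: wooden tip box, 127x154x114 mm; a bystander, origin at the centre of its underside
- carton: white take-out carton, 140x130x63 mm; a bystander, origin at the centre of its underside

How it is judged (in metres and radians):
On the way, in this order (a step that is already met when the one before it is completed fails the run):
1. the pointer's tip stands in the gap of the set mark, the plunger still up (horizontal distance between pointer_tip and mark_gap below 0.006 m and value of joint plunger below 0.003 m), for 0.3 s.
2. the plunger is down on its stop, the pointer still in the gap (horizontal distance between pointer_tip and mark_gap below 0.006 m and value of joint plunger above 0.0165 m), for 0.2 s.
At the end, for the whole second after the job is handed in: The pointer's tip stands within 6 mm of the middle of the set mark's gap, the plunger has been down on its stop (past 16.5 of 18 mm) and is back up within 2 mm, and the set mark stands within 5 mm of where it stood (horizontal distance between pointer_tip and mark_gap below 0.006 m and value of joint plunger below 0.002 m and distance of mark_gap from where it was at the start of the episode below 0.005 m); the robot touches nothing.
It fails at once if the plunger is pushed more than 6 mm down while the pointer is off the set mark (not (horizontal distance between pointer_tip and mark_gap below 0.006 m) and value of joint plunger above 0.006 m).
It fails at once if the set mark is moved more than 5 mm (distance of mark_gap from where it was at the start of the episode above 0.005 m).
It fails at once if a thing round the press is shifted more than 30 mm or tipped over (distance of any of red_cup, shaker, bell, can, bottle, tip_box, carton from where it was at the start of the episode above 0.03 m or angle between any of red_cup, shaker, bell, can, bottle, tip_box, carton's own z axis and vertical above 0.5 rad).
It also fails if it takes over 72 s, if anything falls off the work surface, if the arm or the gripper's body presses on something with over 40 N, if the wrist force passes 120 N, or if a joint passes its speed limit or range.

## Working session

There is one attempt and no reset: what is moved stays moved. The work goes in short steps, Python scripts to look and compute and a tool call to move; the robot and the scene stay as the last step left them, time stands still between calls to the robot, and variables do not carry over. Pictures are saved under pics/ and viewed, at most 10 in all, crops included, and the job is handed in when it is done.

Besides the shell and the picture viewer there is one more tool, called after "Request:" by a JSON object that holds its "op" and its "data", one argument or row to a line. jog_arm: Moves the arm, as the interface text tells. Its arguments: {"type":"object","properties":{"travel":{"type":"array"},"dr":{"type":"array"},"claw":{"type":"array"},"newtons":{"type":"number"}},"required":["travel","dr","claw"]}

```bash
mkdir -p pics
cat > h.py <<'E'
from plant import r
import numpy as np, cv2
from scipy.spatial.transform import Rotation as R
def att(a):
    a=np.array(a,float)
    if a.shape==(3,3): return a
    if a.size==4: return R.from_quat(a).as_matrix()
    return R.from_euler('xyz',a,degrees=True).as_matrix()
def cap(n,save=None):
    s=r.get_state(); c=r.capture(n)
    if n=='wrist':
        T=np.eye(4);T[:3,:3]=att(s['eef_rot']);T[:3,3]=s['tcp_pos'];T=T@np.array(c['hand_eye'])
    else:
        T=np.eye(4);T[:3,:3]=att(c['attitude']);T[:3,3]=c['position']
    c['T']=T
    if save: cv2.imwrite('pics/'+save,c['pixels'][:,:,::-1])
    return c
def ray(c,u,v):
    d=np.array([(u-c['cx'])/c['fx'],-(v-c['cy'])/c['fy'],-1.])
    return c['T'][:3,3],c['T'][:3,:3]@d
def onz(c,u,v,z):
    o,d=ray(c,u,v); return o+d*(z-o[2])/d[2]
def dep(c,u,v):
    o,d=ray(c,u,v); u,v=int(round(u)),int(round(v)); w=c['range_z'][v-1:v+2,u-1:u+2]; w=w[w>0]
    return o+d*(np.median(w) if w.size else np.nan)
def proj(c,p):
    q=c['T'][:3,:3].T@(np.array(p)-c['T'][:3,3]); return np.array([c['cx']-c['fx']*q[0]/q[2],c['cy']+c['fy']*q[1]/q[2]])
E
cat > a.py <<'E'
from h import *
np.set_printoptions(precision=4,suppress=True)
s=r.get_state();print(s)
for cam in ['top','side','wrist']:
    c=cap(cam,cam+'0.png');print(cam,c['fx'],c['fy'],c['cx'],c['cy'],c.get('position'),c.get('attitude'),c.get('hand_eye'),[k for k in c])
    for n,z in [('knob_grip',.105),('plunger_top',.155),('pointer_tip',.033),('mark_gap',.033),('press',0),('red_cup',0),('shaker',0),('bell',0),('can',0),('bottle',0),('tip_box',0),('carton',0)]:
        for d in r.tip_of(n,cam)[:2]:
            print(n,round(d['conf'],2),np.round(d['at'],1),onz(c,*d['at'],z))
E
python3 a.py
```

```text
{'time_s': 0.0, 'joints': array([ 92.9993,  20.5905,   0.6355,  -0.0206, -70.1349, -16.5062]), 'qd': array([ 0.0232,  0.03  , -0.04  ,  0.0592,  0.0666,  0.0622]), 'joint_torque': array([  0.0005, -58.2718,  29.3063,   6.9977,   0.0071,  -0.0001]), 'tcp_pos': array([0.1576, 0.6559, 0.2256]), 'eef_rot': array([179.9082,  -0.007 , -13.5139]), 'contact_force': array([-0.0752, -0.5214, -0.6287]), 'moment': array([-0.0492,  0.036 ,  0.0333]), 'gripper_force': 0.0, 'gripper_width': 0.08772762071005652}
top 380.81519141047863 380.81519141047863 311.8252658829535 202.6321826647649 [0.1555 0.1177 1.5038] [ 15.6553  -0.3166 -91.6868] None ['pixels', 'range_z', 'fx', 'fy', 'cx', 'cy', 'position', 'attitude', 'T']
knob_grip 0.59 [313.2 192.5] [0.5874 0.092  0.105 ]
knob_grip 0.19 [340.  215.1] [ 0.4952 -0.0066  0.105 ]
plunger_top 0.73 [358.1 178.9] [ 0.6206 -0.0769  0.155 ]
pointer_tip 0.57 [337.5 203. ] [ 0.5629 -0.0054  0.033 ]
mark_gap 0.44 [339.1 215.8] [ 0.5099 -0.0093  0.033 ]
press 0.76 [333.8 199.8] [0.5861 0.0063 0.    ]
press 0.44 [309.5 193.7] [0.6151 0.1055 0.    ]
red_cup 0.58 [289
[... 1006 characters left out ...]
0.    ]
red_cup 0.8 [285.5 229.7] [0.4669 0.1887 0.    ]
red_cup 0.44 [342.4 244. ] [0.6019 0.01   0.    ]
shaker 0.55 [380.  282.1] [ 0.5898 -0.2127  0.    ]
bell 0.54 [256.6 202.7] [0.452  0.4378 0.    ]
can 0.81 [434.3 296. ] [ 0.6898 -0.3365  0.    ]
bottle 0.66 [438.9 316.8] [ 0.64   -0.4006  0.    ]
tip_box 0.56 [277.  187.4] [0.5904 0.5337 0.    ]
carton 0.95 [246.9 186.7] [0.4712 0.6045 0.    ]
wrist 358.52071513111923 358.52071513111923 322.8071750853149 200.95425662441934 None None [[-0.0005  0.969   0.2471  0.0666]
 [ 1.      0.0005 -0.      0.0001]
 [-0.0001  0.2471 -0.969  -0.158 ]
 [ 0.      0.      0.      1.    ]] ['pixels', 'range_z', 'fx', 'fy', 'cx', 'cy', 'hand_eye', 'T']
```

```bash
python3 -c "
import cv2
a=cv2.imread('pics/top0.png')[150:260,180:460];b=cv2.imread('pics/side0.png')[130:330,200:500]
a=cv2.resize(a,(780,306));b=cv2.resize(b,(420,280))
import numpy as np
c=np.zeros((590,780,3),np.uint8);c[:306]=a;c[308:588,:420]=b;cv2.imwrite('pics/m0.png',c)"
```

```text
(no output)
```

View pics/m0.png

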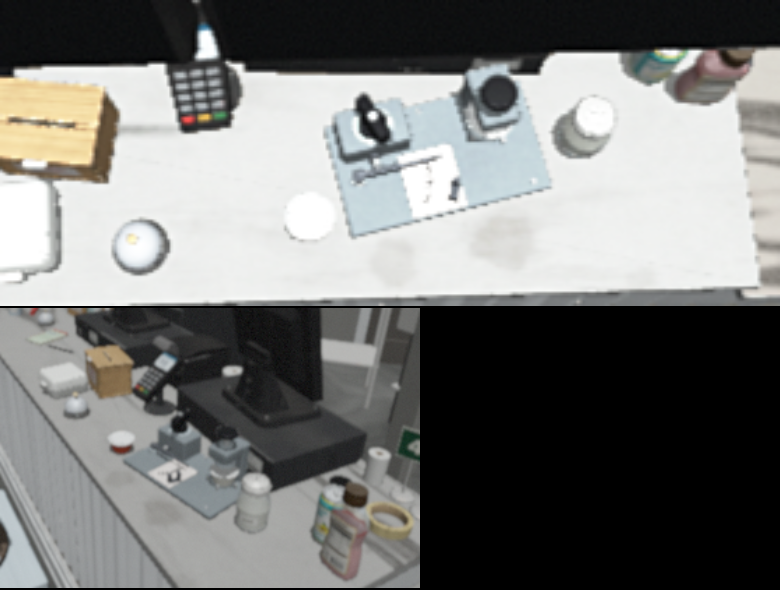

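```bash
cat >> h.py <<'E'
def rel(p,yaw,rpy=None):
    s=r.get_state(); A=att(s['eef_rot']); B=att([180,0,yaw])
    t=A.T@(np.array(p)-s['tcp_pos'])/.5; w=R.from_matrix(A.T@B).as_rotvec()/(2*np.pi)
    print('from',np.round(s['tcp_pos'],4),np.round(s['eef_rot'],2),'J',np.round(s['joints'],1),'travel',np.round(t,4),'dr',np.round(w,4))
E
python3 - <<'E'
from h import *
rel([.4,.25,.28],10); rel([.56,.06,.28],29)
c=cap('top'); z=c['range_z']
P=[]
for v in range(120,300,1):
  for u in range(150,500,1):
    if z[v,u]>0:
      o,d=ray(c,u,v);P.append(o+d*z[v,u])
P=np.array(P)
k=np.array([.595,.094]);q=np.hypot(*(P[:,:2]-k).T)
for lo,hi in [(.11,.13),(.13,.16),(.16,.2),(.2,.3),(.3,.8)]:
  m=(P[:,2]>lo)&(P[:,2]<hi)&(q<.35)&(q>.045)
  i=np.where(m)[0]
  i=i[np.argsort(q[i])][:300:25]
  print(lo,m.sum());print(np.round(np.c_[P[i],q[i]],3))
E
```

```text
from [0.1577 0.6563 0.2266] [-179.99    0.    -13.51] J [ 93.   20.5   0.7   0.  -70.1 -16.5] travel [ 0.661   0.677  -0.1069] dr [-0.     -0.     -0.0653]
from [0.1577 0.6563 0.2266] [-179.99    0.    -13.51] J [ 93.   20.5   0.7   0.  -70.1 -16.5] travel [ 1.0609  0.9717 -0.1069] dr [-0.     -0.     -0.1181]
0.11 491
[[ 0.637 -0.04   0.111  0.141]
 [ 0.639 -0.048  0.116  0.148]
 [ 0.597 -0.06   0.12   0.154]
 [ 0.574 -0.067  0.116  0.162]
 [ 0.589 -0.079  0.118  0.173]
 [ 0.658 -0.08   0.117  0.185]
 [ 0.59  -0.103  0.112  0.197]
 [ 0.651  0.299  0.119  0.212]
 [ 0.64   0.31   0.117  0.221]
 [ 0.65   0.321  0.124  0.234]
 [ 0.641  0.333  0.117  0.244]
 [ 0.644  0.345  0.119  0.255]]
0.13 245
[[ 0.599 -0.053  0.151  0.147]
 [ 0.589 -0.063  0.155  0.158]
 [ 0.621 -0.069  0.153  0.165]
 [ 0.596 -0.079  0.156  0.173]
 [ 0.603 -0.086  0.159  0.18 ]
 [ 0.611 -0.094  0.158  0.189]
 [ 0.679  0.304  0.142  0.226]
 [ 0.693  0.31   0.15   0.237]
 [ 0.697  0.317  0.159  0.245]
 [ 0.655  0.346  0.136  0.259]]
0.16 31
[[ 0.622 -0.068  0.163  0.164]
 [ 0.714  0.323  0.169  0.258]]
0.2 0
[]
0.3 0
[]
```

Request:
{"op": "jog_arm", "data": {
  "travel": [
    [0.66, 0.68, -0.1],
    [0.66, 0.68, -0.1],
    [0.66, 0.68, -0.1],
    [0.66, 0.68, -0.1],
    [0.66, 0.68, -0.1],
    [0.66, 0.68, -0.1],
    [0.66, 0.68, -0.1],
    [0.95, 0.87, -0.1],
    [1, 0.95, -0.1],
    [1, 0.97, -0.1]
  ],
  "dr": [
    [0, 0, -0.02],
    [0, 0, -0.04],
    [0, 0, -0.06],
    [0, 0, -0.08],
    [0, 0, -0.1],
    [0, 0, -0.12],
    [0, 0, -0.12],
    [0, 0, -0.12],
    [0, 0, -0.12],
    [0, 0, -0.12]
  ],
  "claw": [1, 1, 1, 1, 1, 1, 1, 1, 1, 1],
  "newtons": 30
}}

```text
time_s: 3.25
tcp_pos: [0.4913, 0.1295, 0.276]
eef_rot: [-180.0, -0.1, 29.7]
contact_force: [0.7, 1.2, -0.2]
gripper_width: 0.0876
gripper_force: 0.0
```

Request:
{"op": "jog_arm", "data": {
  "travel": [
    [0, 0, 0],
    [0, 0, 0],
    [0, 0, 0],
    [0, 0, 0],
    [0, 0, 0],
    [0, 0, 0],
    [0, 0, 0],
    [0, 0, 0],
    [0, 0, 0],
    [0, 0, 0]
  ],
  "dr": [
    [0, 0, 0],
    [0, 0, 0],
    [0, 0, 0],
    [0, 0, 0],
    [0, 0, 0],
    [0, 0, 0],
    [0, 0, 0],
    [0, 0, 0],
    [0, 0, 0],
    [0, 0, 0]
  ],
  "claw": [1, 1, 1, 1, 1, 1, 1, 1, 1, 1]
}}

```text
time_s: 4.5
tcp_pos: [0.4903, 0.1312, 0.2755]
eef_rot: [180.0, -0.0, 29.7]
contact_force: [0.0, 0.4, 0.2]
gripper_width: 0.0875
gripper_force: 0.0
```

```bash
cat > b.py <<'E'
from h import *
import sys
np.set_printoptions(precision=4,suppress=True)
s=r.get_state();print(s['time_s'],s['tcp_pos'],s['eef_rot'],s['joints'])
c=cap('wrist',sys.argv[1])
for n,z in [('knob_grip',.119),('plunger_top',.155),('pointer_tip',.033),('mark_gap',.033)]:
    for d in r.tip_of(n,'wrist')[:2]:
        print(n,round(d['conf'],2),np.round(d['at'],1),onz(c,*d['at'],z),'depth',dep(c,*d['at']))
g=r.regions_of('knob_grip','wrist')
for d in g[:1]:
    m=d['pixels'];print('knob region',d['conf'],d['extent'],m.sum())
    vs,us=np.where(m);P=np.array([dep(c,u,v) for u,v in zip(us,vs)]);P=P[np.isfinite(P[:,2])];
    T=P[P[:,2]>.112][:,:2].astype(np.float32); (ce,sz,an)=cv2.minAreaRect(T*1000);print(len(T),'bar rect',ce,sz,an, 'mean',T.mean(0)); w,V=np.linalg.eigh(np.cov(T.T));print('bar yaw',np.degrees(np.arctan2(V[1,1],V[0,1])))
E
python3 b.py w1.png
```

```text
4.5 [0.4903 0.1312 0.2755] [179.9994  -0.0005  29.6834] [ 37.1779   2.8542 -15.5163   0.0007 -71.6291  82.5052]
knob_grip 0.57 [419.  109.5] [0.5887 0.0926 0.119 ] depth [0.5886 0.0928 0.1199]
plunger_top 0.57 [623.7 200.7] [ 0.606  -0.0811  0.155 ] depth [ 0.6061 -0.0813  0.1548]
mark_gap 0.87 [435.3 216.9] [ 0.5077 -0.0105  0.033 ] depth [ 0.5062 -0.0169  0.0182]
knob region 0.62 [384.7, 68.3, 434.3, 151.4] 2996
2107 bar rect (589.25732421875, 92.07865142822266) (70.23204040527344, 22.14118194580078) 29.586254119873047 mean [0.5896 0.0937]
bar yaw -150.67205406584685
```

View pics/w1.png

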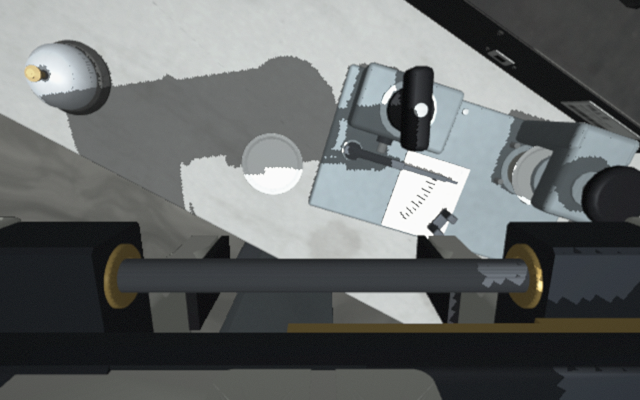

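Run:
```python
from h import *
np.set_printoptions(precision=4,suppress=True)
rel([.5893,.0921,.15],29.6); rel([.5893,.0921,.092],29.6)
c=cap('wrist')
for u,v in [(520,60),(560,40),(450,20),(600,90),(632,130)]: print(u,v,dep(c,u,v))
print('pivot',onz(c,351,148,.035),'tip',onz(c,457,182,.033),'gap',onz(c,435,217,.033))
c=cap('side')
for u,v in [(450,190),(400,150),(470,140)]: print('side',u,v,dep(c,u,v))
```

```text
from [0.4903 0.1312 0.2755] [-180.      0.     29.69] J [ 37.2   2.9 -15.5  -0.  -71.6  82.5] travel [0.1333 0.166  0.251 ] dr [-0.      0.      0.0002]
from [0.4903 0.1312 0.2755] [-180.      0.     29.69] J [ 37.2   2.9 -15.5  -0.  -71.6  82.5] travel [0.1333 0.166  0.367 ] dr [-0.      0.      0.0002]
520 60 [0.6861 0.0175 0.0549]
560 40 [0.7033 0.0114 0.0922]
450 20 [0.6887 0.095  0.0352]
600 90 [ 0.6881 -0.0472  0.0922]
632 130 [ 0.6801 -0.107   0.079 ]
pivot [0.5278 0.1162 0.035 ] tip [ 0.5543 -0.0085  0.033 ] gap [ 0.5074 -0.0102  0.033 ]
side 450 190 [ 2.8026  1.2765 -0.8397]
side 400 150 [ 0.7847 -0.0217  0.3285]
side 470 140 [ 2.9832  1.3087 -0.3546]
```

Request:
{"op": "jog_arm", "data": {
  "travel": [
    [0.133, 0.166, 0.1],
    [0.133, 0.166, 0.2],
    [0.133, 0.166, 0.25],
    [0.133, 0.166, 0.25],
    [0.133, 0.166, 0.25],
    [0.133, 0.166, 0.31],
    [0.133, 0.166, 0.365],
    [0.133, 0.166, 0.365],
    [0.133, 0.166, 0.365],
    [0.133, 0.166, 0.365]
  ],
  "dr": [
    [0, 0, 0],
    [0, 0, 0],
    [0, 0, 0],
    [0, 0, 0],
    [0, 0, 0],
    [0, 0, 0],
    [0, 0, 0],
    [0, 0, 0],
    [0, 0, 0],
    [0, 0, 0]
  ],
  "claw": [1, 1, 1, 1, 1, 1, 1, 1, 1, 1]
}}

```text
time_s: 6.15
tcp_pos: [0.5902, 0.0927, 0.0951]
eef_rot: [180.0, -0.2, 29.7]
contact_force: [0.4, 0.2, 0.3]
gripper_width: 0.0876
gripper_force: 0.0
```

Request:
{"op": "jog_arm", "data": {
  "travel": [
    [0, 0, 0],
    [0, 0, 0],
    [0, 0, 0],
    [0, 0, 0],
    [0, 0, 0],
    [0, 0, 0],
    [0, 0, 0],
    [0, 0, 0],
    [0, 0, 0],
    [0, 0, 0]
  ],
  "dr": [
    [0, 0, 0],
    [0, 0, 0],
    [0, 0, 0],
    [0, 0, 0],
    [0, 0, 0],
    [0, 0, 0],
    [0, 0, 0],
    [0, 0, 0],
    [0, 0, 0],
    [0, 0, 0]
  ],
  "claw": [0, 0, 0, 0, 0, 0, 0, 0, 0, 0],
  "newtons": 30
}}

```text
time_s: 7.4
tcp_pos: [0.5892, 0.092, 0.093]
eef_rot: [180.0, 0.0, 29.7]
contact_force: [0.9, -1.0, -0.2]
gripper_width: 0.0219
gripper_force: 30.0
```

Gripped at the 22 mm bar width. Turn about 100° clockwise at a moderate rate.

Request:
{"op": "jog_arm", "data": {
  "travel": [
    [0, 0, 0],
    [0, 0, 0],
    [0, 0, 0],
    [0, 0, 0],
    [0, 0, 0],
    [0, 0, 0],
    [0, 0, 0],
    [0, 0, 0],
    [0, 0, 0],
    [0, 0, 0]
  ],
  "dr": [
    [0, 0, 0.025],
    [0, 0, 0.05],
    [0, 0, 0.075],
    [0, 0, 0.1],
    [0, 0, 0.125],
    [0, 0, 0.15],
    [0, 0, 0.175],
    [0, 0, 0.2],
    [0, 0, 0.22],
    [0, 0, 0.22]
  ],
  "claw": [0, 0, 0, 0, 0, 0, 0, 0, 0, 0]
}}

```text
time_s: 8.65
tcp_pos: [0.5891, 0.0915, 0.093]
eef_rot: [180.0, -0.0, -49.5]
contact_force: [0.9, -4.7, -0.4]
gripper_width: 0.0219
gripper_force: 30.0
```

Request:
{"op": "jog_arm", "data": {
  "travel": [
    [0, 0, 0],
    [0, 0, 0],
    [0, 0, 0],
    [0, 0, 0],
    [0, 0, 0],
    [0, 0, 0],
    [0, 0, 0],
    [0, 0, 0],
    [0, 0, 0],
    [0, 0, 0]
  ],
  "dr": [
    [0, 0, 0.025],
    [0, 0, 0.05],
    [0, 0, 0.075],
    [0, 0, 0.1],
    [0, 0, 0.125],
    [0, 0, 0.15],
    [0, 0, 0.17],
    [0, 0, 0.18],
    [0, 0, 0.18],
    [0, 0, 0.18]
  ],
  "claw": [0, 0, 0, 0, 0, 0, 0, 0, 0, 0]
}}

```text
time_s: 9.9
tcp_pos: [0.5887, 0.0915, 0.0929]
eef_rot: [180.0, -0.1, -114.2]
contact_force: [-1.7, -5.4, 1.9]
gripper_width: 0.0215
gripper_force: 30.0
```

Run:
```python
from h import *
np.set_printoptions(precision=4,suppress=True)
s=r.get_state();print(s['time_s'],s['tcp_pos'],s['eef_rot'],s['joints'])
for cam in ['wrist','side','top']:
    c=cap(cam,cam+'2.png')
    for n in ['pointer_tip','mark_gap']:
        for d in r.tip_of(n,cam)[:2]: print(cam,n,round(d['conf'],2),np.round(d['at'],1),onz(c,*d['at'],.033))
a=cv2.imread('pics/wrist2.png')
b=cv2.imread('pics/side2.png')[190:290,270:400];t=cv2.imread('pics/top2.png')[160:260,270:400]
b=cv2.resize(b,(320,246));t=cv2.resize(t,(320,246))
o=np.zeros((600,640,3),np.uint8);o[:350]=a[:350];o[352:598,:320]=b;o[352:598,320:]=t
cv2.imwrite('pics/m2.png',o)
```

```text
9.9 [0.5887 0.0915 0.0929] [ 179.9638   -0.0596 -114.1699] [ 27.6187  19.9648 -19.2812   0.0109 -50.8232 -51.7956]
wrist pointer_tip 0.75 [368.9   0.5] [ 0.515  -0.0117  0.033 ]
side pointer_tip 0.63 [323.  246.1] [ 0.51   -0.0084  0.033 ]
side mark_gap 0.38 [321.3 248.9] [ 0.4968 -0.0194  0.033 ]
top mark_gap 0.61 [338.6 219.1] [ 0.4966 -0.0067  0.033 ]
top mark_gap 0.53 [359.5 183.2] [ 0.644 -0.099  0.033]
```

View pics/m2.png

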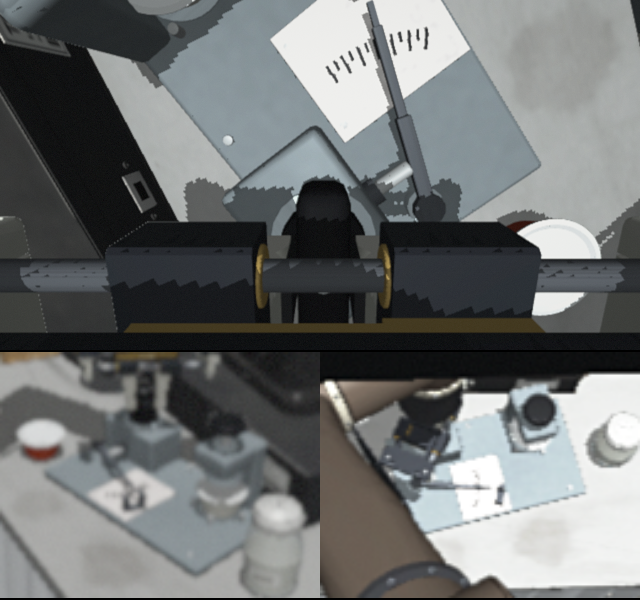

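Request:
{"op": "jog_arm", "data": {
  "travel": [
    [0, 0, 0],
    [0, 0, 0],
    [0, 0, 0],
    [0, 0, 0],
    [0, 0, 0],
    [0, 0, 0],
    [0, 0, 0],
    [0, 0, 0],
    [0, 0, 0],
    [0, 0, 0]
  ],
  "dr": [
    [0, 0, 0.02],
    [0, 0, 0.035],
    [0, 0, 0.05],
    [0, 0, 0.05],
    [0, 0, 0.05],
    [0, 0, 0.05],
    [0, 0, 0.05],
    [0, 0, 0.05],
    [0, 0, 0.05],
    [0, 0, 0.05]
  ],
  "claw": [0, 0, 0, 0, 0, 0, 0, 0.5, 1, 1]
}}

```text
time_s: 11.6
tcp_pos: [0.5894, 0.0924, 0.093]
eef_rot: [-180.0, 0.0, -132.3]
contact_force: [0.7, -0.4, 0.7]
gripper_width: 0.0465
gripper_force: 0.0
```

Request:
{"op": "jog_arm", "data": {
  "travel": [
    [0, 0, 0],
    [0, 0, 0],
    [0, 0, -0.05],
    [0, 0, -0.15],
    [0, 0, -0.24],
    [0, 0, -0.24],
    [0, 0, -0.24],
    [0, 0, -0.24],
    [0, 0, -0.24],
    [0, 0, -0.24]
  ],
  "dr": [
    [0, 0, 0],
    [0, 0, 0],
    [0, 0, 0],
    [0, 0, 0],
    [0, 0, 0],
    [0, 0, 0],
    [0, 0, 0],
    [0, 0, 0],
    [0, 0, 0],
    [0, 0, 0]
  ],
  "claw": [1, 1, 1, 1, 1, 1, 1, 1, 1, 1]
}}

```text
time_s: 12.85
tcp_pos: [0.589, 0.092, 0.2124]
eef_rot: [180.0, -0.1, -132.3]
contact_force: [0.6, 0.7, 0.0]
gripper_width: 0.0879
gripper_force: 0.0
```

```bash
python3 b.py w3.png; python3 -c "
import cv2
a=cv2.imread('pics/w3.png')[0:200,220:520];cv2.imwrite('pics/w3c.png',cv2.resize(a,(800,533),interpolation=cv2.INTER_CUBIC))"
```

```text
12.85 [0.589  0.092  0.2124] [ 179.9778   -0.0554 -132.3108] [ 27.6418  13.7736 -10.7852  -0.0021 -65.5009 -69.9518]
knob_grip 0.9 [322.9 200.6] [0.5878 0.0901 0.119 ] depth [0.5876 0.0899 0.1201]
knob_grip 0.34 [472.  163.2] [0.4918 0.1408 0.119 ] depth [0.4735 0.1745 0.0322]
plunger_top 0.95 [92.  19.2] [ 0.6062 -0.0781  0.155 ] depth [ 0.606  -0.0777  0.1556]
pointer_tip 0.78 [309.7  36. ] [ 0.5115 -0.0107  0.033 ] depth [ 0.51   -0.0131  0.0174]
mark_gap 0.94 [316.   33.2] [ 0.506  -0.0086  0.033 ] depth [ 0.5041 -0.0111  0.0167]
knob region 0.98 [297.9, 151.3, 347.8, 246.6] 3584
2732 bar rect (588.8828735351562, 90.57490539550781) (70.78846740722656, 21.861743927001953) 48.24171829223633 mean [0.5877 0.0896]
bar yaw 47.9659336679775
```

View pics/w3c.png

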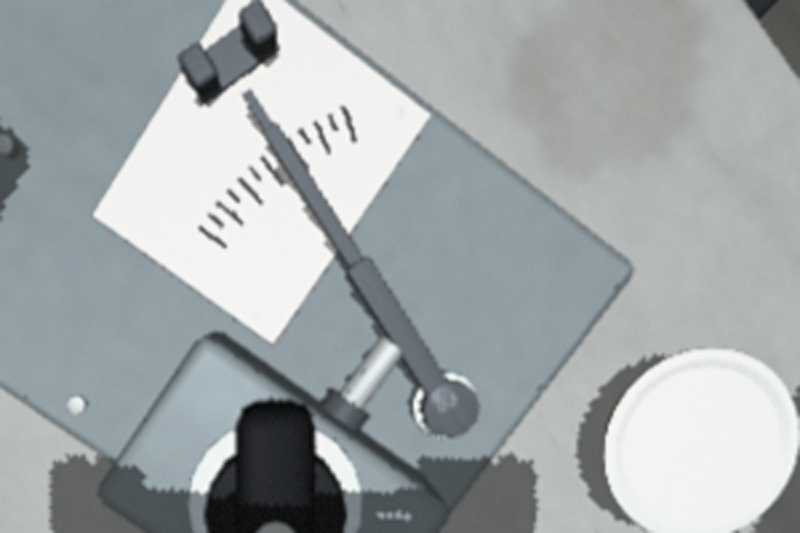

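```bash
cat > m.py <<'E'
from h import *
np.set_printoptions(precision=4,suppress=True)
c=cap('wrist'); pv=np.array([.5278,.1162])
z=c['range_z'];P=[];U=[]
for v in range(0,200):
    for u in range(200,480):
        if z[v,u]>0:
            o,d=ray(c,u,v);P.append(o+d*z[v,u]);U.append((u,v))
P=np.array(P);U=np.array(U)
def refine(pv,N=1):
    d=P[:,:2]-pv; rr=np.hypot(*d.T); a=np.degrees(np.arctan2(-d[:,0],-d[:,1]))
    m=(P[:,2]>.024)&(P[:,2]<.045)&(rr>.06)&(rr<.127)&(a>-20)&(a<30)
    k=(P[:,2]>.030)&(P[:,2]<.046)&(rr>.124)&(rr<.16)&(a>-10)&(a<30)
    return d,rr,a,m,k
d,rr,a,m,k=refine(pv)
for lo in np.arange(.06,.128,.01):
    q=m&(rr>=lo)&(rr<lo+.01); print('arm r',lo,q.sum(),np.median(a[q]) if q.any() else None,P[q].mean(0) if q.any() else None)
h,e=np.histogram(a[k],bins=np.arange(-2,26,1));print('prongs',dict(zip(e.astype(int),h)),'z',np.median(P[k,2]))
q=np.sort(a[k]);print('ends',q[[2,-3]],'mid',(q[2]+q[-3])/2,'r',rr[k].min(),rr[k].max())
g=(P[:,2]>.022)&(P[:,2]<.05)&(np.hypot(*(P[:,:2]-pv).T)<.02); print('pivot cap centre',cv2.minEnclosingCircle((P[g][:,:2]*1000).astype(np.float32)),P[g,2].max())
E
python3 m.py
```

```text
arm r 0.06 96 8.933695036703089 [0.5178 0.0524 0.0357]
arm r 0.06999999999999999 81 8.69172010498423 [0.5164 0.042  0.035 ]
arm r 0.07999999999999999 83 8.624219028817599 [0.515  0.0321 0.0349]
arm r 0.08999999999999998 84 8.597060334927928 [0.5136 0.0222 0.0351]
arm r 0.09999999999999998 83 8.448554238853045 [0.5123 0.0124 0.0351]
arm r 0.10999999999999997 72 8.407839375112719 [0.511  0.003  0.0349]
arm r 0.11999999999999997 35 8.4401181303513 [ 0.5097 -0.006   0.0347]
prongs {np.int64(-2): np.int64(0), np.int64(-1): np.int64(0), np.int64(0): np.int64(0), np.int64(1): np.int64(0), np.int64(2): np.int64(2), np.int64(3): np.int64(49), np.int64(4): np.int64(49), np.int64(5): np.int64(52), np.int64(6): np.int64(29), np.int64(7): np.int64(7), np.int64(8): np.int64(15), np.int64(9): np.int64(4), np.int64(10): np.int64(0), np.int64(11): np.int64(0), np.int64(12): np.int64(48), np.int64(13): np.int64(55), np.int64(14): np.int64(48), np.int64(15): np.int64(38), np.int64(16): np.int64(1), np.int64(17): np.int64(0), np.int64(18): np.int64(0), np.int64(19): np.int64(0), np.int64(20): np.int64(0), np.int64(21): np.int64(0), np.int64(22): np.int64(0), np.int64(23): np.int64(0), np.int64(24): np.int64(0)} z 0.03909225933763549
ends [ 3.0165 15.8156] mid 9.416060194254301 r 0.12401810972464743 0.1491911851490903
pivot cap centre ((526.506103515625, 109.87458801269531), 13.457417488098145) 0.03903706803917073
```

Request:
{"op": "jog_arm", "data": {
  "travel": [
    [0, 0, 0.1],
    [0, 0, 0.18],
    [0, 0, 0.24],
    [0, 0, 0.24],
    [0, 0, 0.24],
    [0, 0, 0.24],
    [0, 0, 0.24],
    [0, 0, 0.24],
    [0, 0, 0.24],
    [0, 0, 0.24]
  ],
  "dr": [
    [0, 0, 0],
    [0, 0, 0],
    [0, 0, 0],
    [0, 0, 0],
    [0, 0, 0],
    [0, 0, 0],
    [0, 0, 0],
    [0, 0, 0],
    [0, 0, 0],
    [0, 0, 0]
  ],
  "claw": [1, 1, 1, 1, 1, 0.5, 0, 0, 0, 0]
}}

```text
time_s: 14.45
tcp_pos: [0.5892, 0.0921, 0.093]
eef_rot: [-180.0, 0.0, -132.3]
contact_force: [0.6, -0.3, -0.4]
gripper_width: 0.0431
gripper_force: 0.0
```

Request:
{"op": "jog_arm", "data": {
  "travel": [
    [0, 0, 0],
    [0, 0, 0],
    [0, 0, 0],
    [0, 0, 0],
    [0, 0, 0],
    [0, 0, 0],
    [0, 0, 0],
    [0, 0, 0],
    [0, 0, 0],
    [0, 0, 0]
  ],
  "dr": [
    [0, 0, 0],
    [0, 0, 0],
    [0, 0, 0],
    [0, 0, 0.01],
    [0, 0, 0.021],
    [0, 0, 0.021],
    [0, 0, 0.021],
    [0, 0, 0.021],
    [0, 0, 0.021],
    [0, 0, 0.021]
  ],
  "claw": [0, 0, 0, 0, 0, 0, 0, 0.4, 1, 1]
}}

```text
time_s: 15.7
tcp_pos: [0.5892, 0.092, 0.093]
eef_rot: [-180.0, 0.0, -139.9]
contact_force: [0.1, -0.5, -0.6]
gripper_width: 0.0457
gripper_force: 0.0
```

Request:
{"op": "jog_arm", "data": {
  "travel": [
    [0, 0, 0],
    [0, 0, 0],
    [0, 0, -0.05],
    [0, 0, -0.15],
    [0, 0, -0.24],
    [0, 0, -0.24],
    [0, 0, -0.24],
    [0, 0, -0.24],
    [0, 0, -0.24],
    [0, 0, -0.24]
  ],
  "dr": [
    [0, 0, 0],
    [0, 0, 0],
    [0, 0, 0],
    [0, 0, 0],
    [0, 0, 0],
    [0, 0, 0],
    [0, 0, 0],
    [0, 0, 0],
    [0, 0, 0],
    [0, 0, 0]
  ],
  "claw": [1, 1, 1, 1, 1, 1, 1, 1, 1, 1]
}}

```text
time_s: 16.95
tcp_pos: [0.589, 0.092, 0.2124]
eef_rot: [180.0, -0.1, -139.9]
contact_force: [-0.2, -0.7, 0.3]
gripper_width: 0.0876
gripper_force: 0.0
```

```bash
python3 b.py w4.png; python3 m.py;python3 -c "
import cv2
a=cv2.imread('pics/w4.png')[0:120,240:420];cv2.imwrite('pics/w4c.png',cv2.resize(a,(720,480),interpolation=cv2.INTER_CUBIC))
from h import *
rel([.608,-.079,.2124],-132);rel([.608,-.079,.165],-132)"
```

```text
16.95 [0.589  0.092  0.2124] [ 179.9861   -0.0637 -139.8688] [ 27.6416  13.7733 -10.7877   0.0003 -65.5042 -77.5106]
knob_grip 0.71 [319.9 199.3] [0.5882 0.088  0.119 ] depth [0.588  0.0878 0.1201]
knob_grip 0.6 [292.9  36.4] [0.5161 0.0047 0.119 ] depth [ 0.5069 -0.0134  0.0172]
plunger_top 0.7 [71.1 53.9] [ 0.6067 -0.0785  0.155 ] depth [ 0.6066 -0.0785  0.1551]
pointer_tip 0.92 [296.1  33.9] [ 0.505  -0.0097  0.033 ] depth [ 0.5051 -0.0095  0.034 ]
mark_gap 0.56 [295.9  34.6] [ 0.5056 -0.0095  0.033 ] depth [ 0.5057 -0.0093  0.0342]
knob region 0.95 [295.7, 148.9, 349.2, 245.4] 3550
2726 bar rect (588.8339233398438, 90.69581604003906) (70.09619140625, 21.96875) 40.60399627685547 mean [0.5874 0.0897]
bar yaw -139.943552576838
arm r 0.06 95 10.234486978286991 [0.5164 0.0528 0.0359]
arm r 0.06999999999999999 80 10.00477056805219 [0.5148 0.0425 0.0354]
arm r 0.07999999999999999 85 9.875051395641746 [0.5132 0.0325 0.0351]
arm r 0.08999999999999998 82 9.81478710882776 [0.5116 0.0226 0.0351]
arm r 0.09999999999999998 87 9.759053817291418 [0.51   0.0128 0.0351]
arm r 0.10999999999999997 7
[... 671 characters left out ...]
8): np.int64(0), np.int64(19): np.int64(0), np.int64(20): np.int64(0), np.int64(21): np.int64(0), np.int64(22): np.int64(0), np.int64(23): np.int64(0), np.int64(24): np.int64(0)} z 0.039209459404165925
ends [ 3.0483 15.8571] mid 9.452723668693974 r 0.12426570524536783 0.14931558243833032
pivot cap centre ((526.3353881835938, 110.22555541992188), 13.893362045288086) 0.039204131538920384
from [0.5892 0.0921 0.213 ] [ 180.      0.   -139.87] J [ 27.6  13.7 -10.8  -0.  -65.5 -77.5] travel [ 0.1917 -0.2858  0.0012] dr [-0.      0.     -0.0219]
from [0.5892 0.0921 0.213 ] [ 180.      0.   -139.87] J [ 27.6  13.7 -10.8  -0.  -65.5 -77.5] travel [ 0.1917 -0.2858  0.096 ] dr [-0.      0.     -0.0219]
```

View pics/w4c.png

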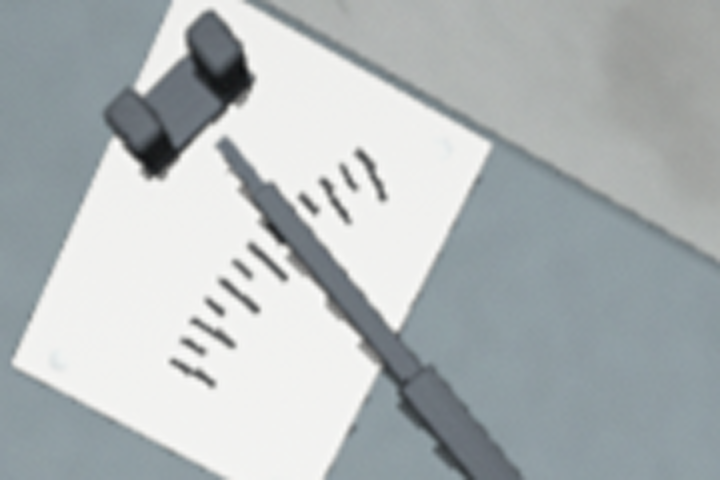

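Request:
{"op": "jog_arm", "data": {
  "travel": [
    [0.065, -0.095, 0],
    [0.13, -0.19, 0],
    [0.194, -0.284, 0],
    [0.194, -0.284, 0],
    [0.194, -0.284, 0],
    [0.194, -0.284, 0.03],
    [0.194, -0.284, 0.06],
    [0.194, -0.284, 0.09],
    [0.194, -0.284, 0.1],
    [0.194, -0.284, 0.1]
  ],
  "dr": [
    [0, 0, 0],
    [0, 0, 0],
    [0, 0, 0],
    [0, 0, 0],
    [0, 0, 0],
    [0, 0, 0],
    [0, 0, 0],
    [0, 0, 0],
    [0, 0, 0],
    [0, 0, 0]
  ],
  "claw": [0, 0, 0, 0, 0, 0, 0, 0, 0, 0]
}}

```text
time_s: 18.55
tcp_pos: [0.6064, -0.079, 0.1624]
eef_rot: [180.0, -0.1, -139.9]
contact_force: [0.8, -0.5, 0.0]
gripper_width: 0.0006
gripper_force: 0.0
```

```bash
python3 -c "
from h import *
rel([.6065,-.079,.137],-139.9);print(r.get_state()['contact_force'],r.get_state()['gripper_width'])
c=cap('side','s5.png')
for n in ['plunger_top','pointer_tip','mark_gap']:
  print(n,[(d['conf'],d['at']) for d in r.tip_of(n,'side')[:1]])
cv2.imwrite('pics/s5c.png',cv2.resize(cv2.imread('pics/s5.png')[150:290,270:450],(720,560)))"
```

```text
from [ 0.6064 -0.079   0.1624] [ 1.7998e+02 -6.0000e-02 -1.3985e+02] J [ 10.9  17.4 -12.7   0.  -60.  -60.7] travel [-0.0002 -0.0002  0.0509] dr [ 0.0001 -0.0002  0.0001]
[ 0.77977033 -0.46531054  0.00489902] 0.0006078873273255058
plunger_top [(0.73, [361.4, 214.7])]
pointer_tip [(0.56, [319.6, 248.7])]
mark_gap [(0.59, [319.5, 247.2])]
```

View pics/s5c.png

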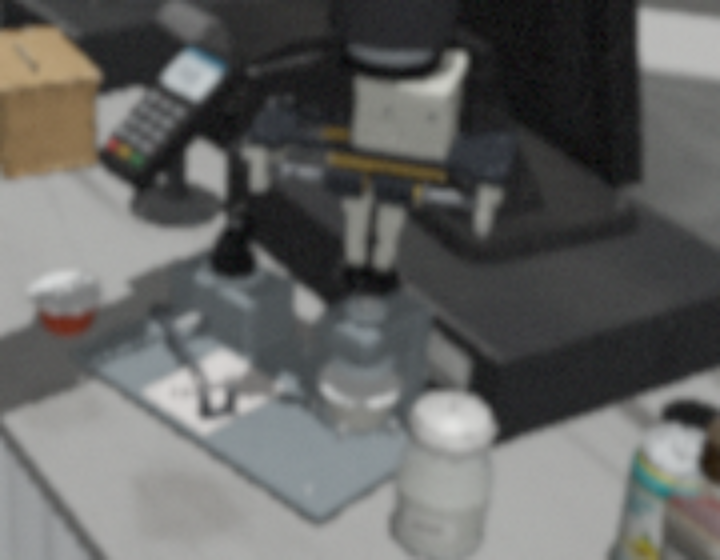

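Request:
{"op": "jog_arm", "data": {
  "travel": [
    [0, 0, 0.012],
    [0, 0, 0.02],
    [0, 0, 0.028],
    [0, 0, 0.036],
    [0, 0, 0.044],
    [0, 0, 0.05],
    [0, 0, 0.053],
    [0, 0, 0.053],
    [0, 0, 0.053],
    [0, 0, 0.053]
  ],
  "dr": [
    [0, 0, 0],
    [0, 0, 0],
    [0, 0, 0],
    [0, 0, 0],
    [0, 0, 0],
    [0, 0, 0],
    [0, 0, 0],
    [0, 0, 0],
    [0, 0, 0],
    [0, 0, 0]
  ],
  "claw": [0, 0, 0, 0, 0, 0, 0, 0, 0, 0]
}}

```text
time_s: 20.0
tcp_pos: [0.6067, -0.0791, 0.1373]
eef_rot: [-180.0, 0.0, -139.8]
contact_force: [-2.5, 2.3, 9.3]
gripper_width: 0.0002
gripper_force: 4.2
```

Request:
{"op": "jog_arm", "data": {
  "travel": [
    [0, 0, 0.002],
    [0, 0, 0.004],
    [0, 0, 0.006],
    [0, 0, 0.008],
    [0, 0, 0.008],
    [0, 0, 0.008],
    [0, 0, 0.008],
    [0, 0, 0.008],
    [0, 0, 0.008],
    [0, 0, 0.008]
  ],
  "dr": [
    [0, 0, 0],
    [0, 0, 0],
    [0, 0, 0],
    [0, 0, 0],
    [0, 0, 0],
    [0, 0, 0],
    [0, 0, 0],
    [0, 0, 0],
    [0, 0, 0],
    [0, 0, 0]
  ],
  "claw": [0, 0, 0, 0, 0, 0, 0, 0, 0, 0]
}}

```text
time_s: 21.25
tcp_pos: [0.6069, -0.0791, 0.137]
eef_rot: [-179.9, 0.1, -139.8]
contact_force: [-13.5, 6.1, 31.6]
gripper_width: 0.0006
gripper_force: 16.5
```

Force jumped to 32 N with no further travel: on the stop. Retreat straight up.

Request:
{"op": "jog_arm", "data": {
  "travel": [
    [0, 0, 0],
    [0, 0, -0.01],
    [0, 0, -0.02],
    [0, 0, -0.03],
    [0, 0, -0.045],
    [0, 0, -0.06],
    [0, 0, -0.1],
    [0, 0, -0.18],
    [0, 0, -0.2],
    [0, 0, -0.2]
  ],
  "dr": [
    [0, 0, 0],
    [0, 0, 0],
    [0, 0, 0],
    [0, 0, 0],
    [0, 0, 0],
    [0, 0, 0],
    [0, 0, 0],
    [0, 0, 0],
    [0, 0, 0],
    [0, 0, 0]
  ],
  "claw": [0, 0, 0, 0, 0, 0, 0, 0, 0, 0]
}}

```text
time_s: 22.5
tcp_pos: [0.6067, -0.0789, 0.2329]
eef_rot: [-180.0, 0.1, -139.9]
contact_force: [-0.0, 0.2, -0.3]
gripper_width: 0.0004
gripper_force: 0.0
```

```bash
python3 - <<'E'
from h import *
np.set_printoptions(precision=4,suppress=True)
for cam in ['side','wrist']:
  c=cap(cam,cam+'6.png')
  for n in ['plunger_top','pointer_tip','mark_gap']:
    for d in r.tip_of(n,cam)[:1]: print(cam,n,d['conf'],d['at'],dep(c,*d['at']),onz(c,*d['at'],.033))
E
python3 m.py | tail -5
```

```text
side plunger_top 0.55 [357.9, 214.6] [ 0.602  -0.0625  0.1562] [0.7366 0.1074 0.033 ]
side pointer_tip 0.65 [320.6, 248.5] [ 0.4914 -0.0238  0.0392] [ 0.496  -0.0164  0.033 ]
side mark_gap 0.74 [330.3, 207.2] [0.5915 0.0819 0.1153] [0.674  0.2074 0.033 ]
wrist plunger_top 0.87 [326.0, 210.9] [ 0.6051 -0.0773  0.1549] [ 0.6308 -0.0541  0.033 ]
wrist pointer_tip 0.63 [442.7, 144.9] [ 0.5052 -0.0099  0.0339] [ 0.505  -0.0097  0.033 ]
wrist mark_gap 0.87 [442.7, 146.0] [ 0.506  -0.0094  0.0345] [ 0.5058 -0.0089  0.033 ]
arm r 0.09999999999999998 65 9.517635729814339 [0.5104 0.0126 0.035 ]
arm r 0.10999999999999997 59 9.514832878456366 [0.5088 0.0032 0.0345]
arm r 0.11999999999999997 31 9.52231885145996 [ 0.5074 -0.0057  0.0344]
prongs {np.int64(-2): np.int64(0), np.int64(-1): np.int64(0), np.int64(0): np.int64(0), np.int64(1): np.int64(0), np.int64(2): np.int64(3), np.int64(3): np.int64(41), np.int64(4): np.int64(39), np.int64(5): np.int64(36), np.int64(6): np.int64(20), np.int64(7): np.int64(0), np.int64(8): np.int64(6), np.int64(9): np.int64(13), np.int64(10): np.int64(6), np.int64(11)
[... 329 characters left out ...]
 np.int64(0), np.int64(24): np.int64(0)} z 0.03892654787684291
ends [ 2.9506 15.7099] mid 9.330259073949602 r 0.12422887736649012 0.14957036987656042Traceback (most recent call last):
  File "m.py", line 20, in <module>
    g=(P[:,2]>.022)&(P[:,2]<.05)&(np.hypot(*(P[:,:2]-pv).T)<.02); print('pivot cap centre',cv2.minEnclosingCircle((P[g][:,:2]*1000).astype(np.float32)),P[g,2].max())
                                                                                                                                                        ~~~~~~~~~~^^
    return umr_maximum(a, axis, None, out, keepdims, initial, where)
ValueError: zero-size array to reduction operation maximum which has no identity
```

View pics/wrist6.png

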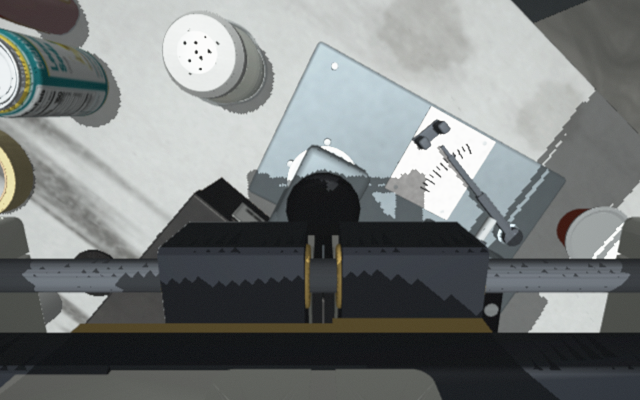

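The picture shows the plunger's button at (324,200), back up at z = 0.155. The pointer tip is at (443,147), between the prongs at (421,141) and (444,127), and the gripper is clear of everything.

```bash
python3 -c "
from plant import r
print(r.close_job())"
```

```text
the job is handed in; nothing more can be done
None
```

I closed the dip cup and handed the job in: the pointer stands centred in the set mark's gap (within about 1 mm), the plunger was pressed to its stop and is back up, and nothing round the press was touched; the hand-in gave no verdict.

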